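# Gauge the bore of a toppled weldment

## Robot

A 7-joint arm with a two-finger parallel gripper is mounted at the origin on a cart in front of the work surface, level with it; the furniture and walls round the work are solid. World frame = base frame: x ahead of the robot, y to its left, z up, the work surface at z = 0. Lengths are in m, angles in rad, forces in N, time in s.
With the tool pointing down it reaches from about 0.425 to 0.925 m from the base axis. Payload 6.8 kg.
Tool frame: the origin (TCP) lies at the very end of the fingers, on their centre line; the grasp point (between the pads) lies 19 mm behind it; z points along the fingers, y is the line along which they close (so a half turn about z gives the same grasp; the last joint's range is limited). The gripper opens to 85 mm and grips with 20 to 120 N. Pads are 22 mm wide; open, the fingers measure 114 mm over their backs; the gripper's body (76 mm by 85 mm) begins 54 mm behind the grasp point. The pads swing forward as they close: fully open they stand 13 mm farther back than shut.
Start: joints at [1.179, 0.477, 0.022, 1.555, -0.011, 1.109, -0.083], TCP at [0.189, -0.648, 0.231] pointing down, gripper open.
Joint ranges: [-2.96, 2.96], [-0.34, 2.1], [-1.41, 1.46], [0.24, 2.44], [-1.37, 4.51], [0.17, 1.92], [-2.96, 2.96]. Speed limits (rad/s): [2.39, 2.39, 3.14, 3.14, 3.14, 3.14, 3.14].

## Interface

Orientations are given as a unit quaternion [w, x, y, z].
In Python, from station import bot gives the robot as it stands.
- The arm moves only by the tool jog_arm, never from a script. Its argument "motion" is a list of rows, each a list of 7 numbers: the turn, a rotation vector about the tool's x, y, z in rad, then the shift along the tool's x, y, z in mm, then the finger opening in mm, from 0 to 85.4. A call has 1 to 10 rows; each row is the pose to reach, as a shift and turn from the pose commanded when the call began, along the tool's axes at that moment; what a row does not reach only later rows make up. A row lasts 1/8 s, in which the tool goes at most 62.5 mm and 10.7 degrees, less where a joint would pass 70% of its speed; a pose out of reach is approached as far as the arm can. A call with a gripper value outside its range is refused whole. The fingers move at their own pace and stop on an object; "grip_force" is the grip in N (left out, the last holds). Time passes only in rows, so rows that repeat a pose let the fingers close. It gives the time, the measured TCP pose, the force, the opening and the grip force at its end, in the units of the state.
- bot.get_obs(): the state, without advancing time (a new reading comes with each control period).
- bot.read_camera(name): name is "scene" or "top"; returns a dict with "pixels" (420x560x3 uint8, red, green, blue), "camera_matrix" (3x3 intrinsics, pixels), "distortion" ([k1, k2, p1, p2, k3] as OpenCV has them; the pictures are not rectified), "T" (4x4, takes a point from camera to world coordinates). Camera axes: x right, y down, z forward; pixel columns grow to the right and rows downward; lengths in m; the calibration is good to about 2 mm. A picture is of the moment at which its call begins. There is no depth.
- bot.hand_in(): hands the job in; it is judged then, once.
Trained networks look in a picture, given as the dict that the camera call returned (one of the last four; its "shot" number tells which), for a name from the list of things; names that differ only in an ending like _2 or _b are one class to them, and where a whole thing is asked for, a point or a joint stands for the part that bears it (a point fixed in the world has none). Each returns a list of dicts, best first, with "score" (0 to 1); they miss things now and then, are a little off and sometimes report something else, mostly with a low value. They report only what shows in the picture. A call takes as long as a camera call. They do not tell look-alikes from the thing itself.
- bot.spot_in(thing, picture): "xy" ([column, row] in pixels, amid what is visible of it).
- bot.tip_of(thing, picture): "xy" ([column, row] in pixels: a listed point, or the origin of a listed thing).
The state is a dict: "t": time; "q": joint angles; "joint_vel": joint speeds; "joint_torque": joint torques, N m; "eef_pos": TCP position; "tool_rot": TCP orientation; "contact_force": force on the tool from outside, world axes, zero at the start; "torque": the same for the moment, N m; "gripper_width": opening from 0.0 (shut) to 1.0 (fully open); "grasp_force": force on a finger pad.
Only numpy, scipy, OpenCV 4.12 (cv2) and the standard library are available. Lean on these libraries where they do the work, as an engineer would, in place of code of your own. Each camera call takes 0.05 s, during which the arm holds its last target. There are 200 camera calls.

## Task

The welded pipe sleeve on the table has toppled: stand it upright on its base plate and let go of it. Then take the collared gauge rod from its rest, lower it gently into the sleeve's bore until the collar sits on the mouth, and draw it out completely. Finish still holding the rod in the gripper, level and still in the air with all of it at least 15 cm above the table, so that its tip can be read; do not put it down, leave the sleeve standing, and leave the other things where they are.

Things in the scene. Friction and masses are not known exactly. Their poses are not given: they have to be found in the camera images.
- sleeve: Dark steel weldment, 0.75 kg, loose: pipe (outside 36, bore 22 mm, open through) on a square plate 84x84x10 mm; 100 mm tall. Origin: centre of the plate's underside; z along the pipe to its mouth. Starts on its side, z axis away from the robot (within 0.5 rad), dipping 15 deg, origin 43 mm up. Falls upright if let go under 50 deg of tilt; lifted lightly (10 N) by the pipe near its mouth, it swings plate-down.
- sleeve_mouth (a point): Centre of the sleeve's mouth, 100 mm along the sleeve's z axis from its origin; same axes.
- rest: Grey gauge rest, fixed: base plate 130 x 70 x 8 mm with two V-shaped forks, up to 95 mm high, that carry the gauge rod at 45 degrees, open above: the rod lifts straight up out of it. Origin: centre of its underside; the rod lies in its xz plane, tip low toward -x, handle high toward +x. It may stand left or right of the sleeve.
- gauge: Steel gauge rod, 0.16 kg, loose. Origin: centre of its tip; z from tip to handle. From the tip: rod 16 mm thick, 90 mm long, tip chamfered; collar 32 mm wide, 8 mm thick; neck 12 mm thick; disc handle 36 mm across, 14 mm thick, centred 131 mm from the tip, flat faces across the y axis (grip the flats, from any side of the xz plane). Starts in the rest, z axis 45 deg up, y axis level, handle 0.13 m up.
- gauge_tip (a point): Centre of the rod's tip; axes as the gauge.
- gauge_collar (a point): Centre of the collar's underside (the face that stops on the sleeve's mouth), 90 mm from the tip; axes as the gauge.
- gauge_handle (a point): Centre of the disc handle, 131 mm from the tip; axes as the gauge.
- nut: Bystander: large steel hex nut, 30 x 34 x 16 mm; origin at the centre of its underside.
- lid: Bystander: yellow screw lid, diameter 63 mm, 12 mm high; origin at the centre of its underside.
- tape: Bystander: roll of masking tape lying flat, diameter 94 mm, 25 mm high; origin at the centre of its underside.
- tub: Bystander: the nearer blue and white tub, diameter 69 mm, 69 mm high; origin at the centre of its underside.
- carton: Bystander: the nearer brown carton, 57 x 66 x 105 mm; origin at the centre of its underside.
- tin: Bystander: flat olive steel tin, shut, 73 x 103 x 33 mm; origin at the centre of its underside.
Mind the look-alikes: they are no part of the job. Of the things shaped like the gauge, the steel one is meant.

How it is judged:
On the way, in this order (a step that is already met when the one before it is completed fails the run):
1. the sleeve stands upright on its base plate, let go (angle between sleeve's own z axis and vertical below 0.06 rad and height (world z) of sleeve below 0.005 m and contact force between sleeve and the fingers below 0.1 N and linear speed of sleeve below 0.02 m/s), for 0.2 s.
2. the rod is in the bore, collar down on the mouth of the standing sleeve (angle between sleeve's own z axis and vertical below 0.06 rad and height (world z) of sleeve below 0.005 m and z of gauge_collar in the frame of sleeve_mouth below 0.003 m and distance between gauge_collar and sleeve_mouth below 0.006 m and angle between the z axis of gauge and the z axis of sleeve, either way round below 0.1 rad), for 0.2 s.
3. the rod is right out of the bore, its tip above the mouth, the sleeve standing (angle between sleeve's own z axis and vertical below 0.06 rad and height (world z) of sleeve below 0.005 m and z of gauge_tip in the frame of sleeve_mouth above 0.01 m), for 0.2 s.
At the end, for the whole second after the job is handed in: The gripper still holds the gauge rod, at rest (under 30 mm/s) and level within about 10 degrees, its tip more than 150 mm and its handle's centre more than 168 mm above the table, carried by the fingers alone; the sleeve stands on its base plate, within 0.06 rad of upright, untouched (angle between gauge's own z axis and vertical between 1.4 and 1.74 rad and height (world z) of gauge_tip above 0.15 m and height (world z) of gauge_handle above 0.168 m and contact force between gauge and the fingers above 1 N and contact force between gauge and sleeve below 0.1 N and linear speed of gauge below 0.03 m/s and angle between sleeve's own z axis and vertical below 0.06 rad and height (world z) of sleeve below 0.005 m and contact force between sleeve and the arm below 0.1 N and contact force between sleeve and the fingers below 0.1 N); the arm keeps its last pose, push and grip.
It fails at once if another thing on the table was shifted by more than 30 mm (distance of any of nut, lid, tape, tub, carton, tin from where it was at the start of the episode above 0.03 m).
It fails at once if the rod was forced against the sleeve (over 50 N) (contact force between gauge and sleeve above 50 N).
It also fails if it takes over 64 s, if anything falls off the work surface, if the arm or the gripper's body presses on something with over 40 N, if the wrist force passes 120 N, or if a joint passes its speed limit or range.

## Working session

There is one attempt and no reset: what is moved stays moved. The work goes in short steps, Python scripts to look and compute and a tool call to move; the robot and the scene stay as the last step left them, time stands still between calls to the robot, and variables do not carry over. Pictures are saved under pics/ and viewed, at most 10 in all, crops included, and the job is handed in when it is done.

Besides the shell and the picture viewer there is one more tool, called after ">>>" by a JSON object that holds its "op" and its "data", one argument or row to a line. jog_arm: Moves the arm, as the interface text tells. Its arguments: {"type":"object","properties":{"motion":{"type":"array"},"grip_force":{"type":"number"}},"required":["motion"]}

```bash
ls; mkdir -p pics
cat > h.py <<'E'
import numpy as np, cv2
from station import bot
from scipy.spatial.transform import Rotation as R
def Rq(q): return R.from_quat([q[1],q[2],q[3],q[0]])
def ray(p,xy):
    u=cv2.undistortPoints(np.array([[xy]],float),np.array(p["camera_matrix"]),np.array(p["distortion"]))[0,0]
    T=np.array(p["T"]); d=T[:3,:3]@np.array([u[0],u[1],1]); return T[:3,3],d/np.linalg.norm(d)
def onz(p,xy,z):
    o,d=ray(p,xy); return o+d*(z-o[2])/d[2]
def tri(p1,a,p2,b):
    o1,d1=ray(p1,a);o2,d2=ray(p2,b)
    s=np.linalg.lstsq(np.c_[d1,-d2],o2-o1,rcond=None)[0]
    x,y=o1+s[0]*d1,o2+s[1]*d2
    return (x+y)/2,np.linalg.norm(x-y)
def proj(p,X):
    T=np.linalg.inv(np.array(p["T"])); r,_=cv2.Rodrigues(T[:3,:3])
    return cv2.projectPoints(np.array(X,float).reshape(-1,1,3),r,T[:3,3],np.array(p["camera_matrix"]),np.array(p["distortion"]))[0][:,0]
def tofro(o,X):  # world point -> tool-frame shift mm from measured TCP
    return Rq(o["tool_rot"]).inv().apply(np.array(X)-o["eef_pos"])*1000
E
python3 - <<'E'
from h import *
np.set_printoptions(precision=3,suppress=True)
o=bot.get_obs(); print(o["t"],o["eef_pos"],o["tool_rot"],o["gripper_width"],o["contact_force"])
P={n:bot.read_camera(n) for n in("scene","top")}
for n,p in P.items():
    cv2.imwrite(f"pics/{n}0.png",p["pixels"][:,:,::-1]); print(n,np.array(p["T"]))
    for t in("sleeve","sleeve_mouth","gauge_tip","gauge_collar","gauge_handle","rest"):
        print(n,t,[(np.round(d["xy"]),round(d["score"],2)) for d in bot.tip_of(t,p)[:4]])
E
```

```text
pics
0.0 [ 0.189 -0.647  0.23 ] [-0.001  0.99   0.141 -0.   ] 1.0004930623736985 [0.62  0.3   1.033]
scene [[-0.721 -0.308  0.621 -0.03 ]
 [-0.693  0.345 -0.633  0.566]
 [-0.02  -0.887 -0.462  0.582]
 [ 0.     0.     0.     1.   ]]
scene sleeve [(array([221., 307.]), 0.6), (array([341., 259.]), 0.58)]
scene sleeve_mouth [(array([183., 299.]), 0.91)]
scene gauge_tip [(array([355., 255.]), 0.74), (array([406., 222.]), 0.57), (array([324., 189.]), 0.53), (array([357., 256.]), 0.42)]
scene gauge_collar [(array([345., 217.]), 0.92), (array([385., 225.]), 0.87), (array([340., 200.]), 0.62)]
scene gauge_handle [(array([369., 228.]), 0.67), (array([347., 202.]), 0.62), (array([339., 200.]), 0.57)]
scene rest [(array([340., 256.]), 0.75)]
top [[ 0.005 -0.99   0.138  0.431]
 [-1.    -0.006 -0.004 -0.082]
 [ 0.005 -0.138 -0.99   1.137]
 [ 0.     0.     0.     1.   ]]
top sleeve [(array([183., 237.]), 0.73)]
top sleeve_mouth [(array([183., 208.]), 0.8)]
top gauge_tip [(array([281., 164.]), 0.74), (array([387., 257.]), 0.6), (array([295., 260.]), 0.59)]
top gauge_collar [(array([356., 243.]), 0.93), (array([375., 188.]), 0.61), (array([309., 240.]), 0.52), (array([245., 143.]), 0.29)]
top gauge_handle [(array([343., 247.]), 0.66), (array([314., 228.]), 0.61)]
top rest []
```

View pics/scene0.png

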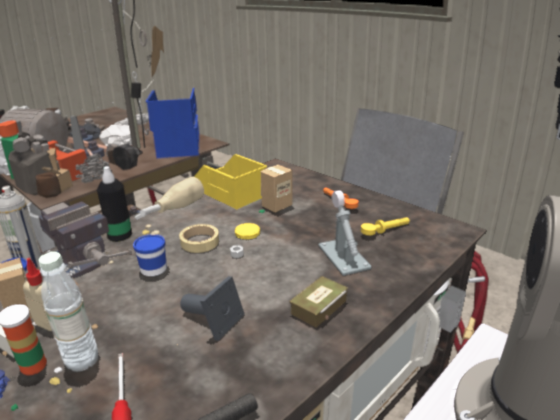

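View pics/top0.png

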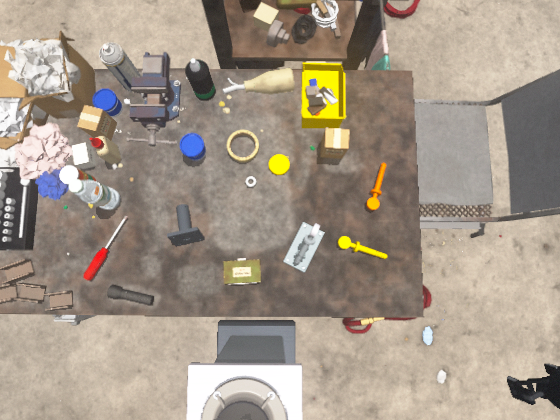

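The scene view shows the dark sleeve at (215,305) and the rest with the steel rod at (345,225). In the top view they are at (185,225) and (305,245). There are three gauge shapes: orange, scene (345,200) / top (375,188); yellow, scene (385,227) / top (360,248); and grey steel in the rest, scene (343,225) / top (308,240). The one in the rest fits, being steel and lying in the forks. I'll confirm it in an enlarged crop.

Run:
```python
from h import *
s=cv2.imread("pics/scene0.png");t=cv2.imread("pics/top0.png")
def c(i,x,y,w,h): return cv2.resize(i[y:y+h,x:x+w],(400,300),interpolation=cv2.INTER_CUBIC)
# scales: 5,5 ; 5,5
o=np.vstack([np.hstack([c(s,310,185,80,90)[:, :] if 0 else c(s,290,185,120,90),c(t,270,210,80,60)]),np.hstack([c(s,170,265,100,75),c(t,145,195,80,60)])])
cv2.imwrite("pics/crop1.png",o)
```

```text
(no output)
```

View pics/crop1.png

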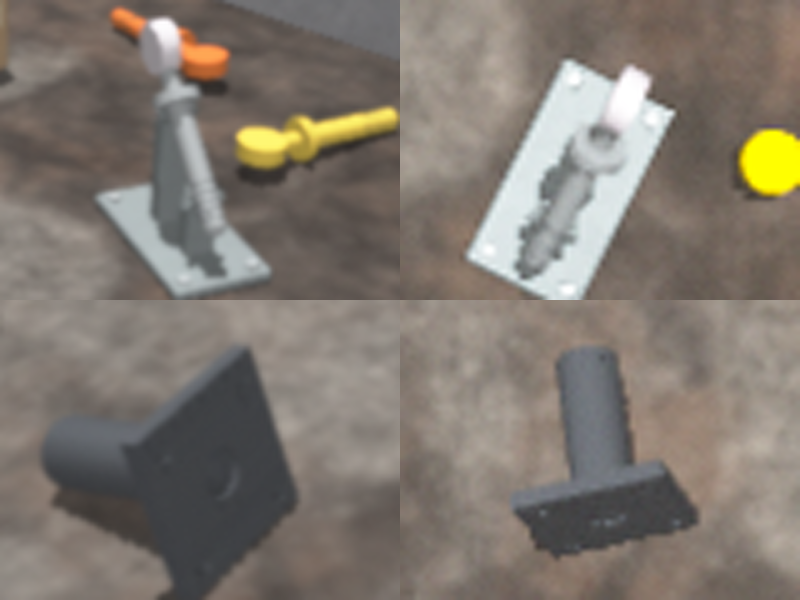

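Crop: the steel rod lies in the forks of the rest, with its pale disc handle at scene (338,199) / top (316,229). Orange and yellow are the look-alikes. The sleeve's bore on the plate's underside is at scene (226,309) / top (186,239), and its mouth at scene (183,299) / top (183,207).

Run:
```python
from h import *
from scipy.optimize import least_squares
np.set_printoptions(precision=3,suppress=True)
P={n:bot.read_camera(n) for n in("scene","top")}; s,t=P["scene"],P["top"]
def sl(v):
    o=np.array([v[0],v[1],.043]);c,sn=np.cos(.2618),np.sin(.2618)
    return np.array([o,o+.1*np.array([c*np.cos(v[2]),c*np.sin(v[2]),-sn])])
ms=np.array([[223.5,308],[183,299]]);mt=np.array([[185,238],[183,207.5]])
r=least_squares(lambda v:np.r_[(proj(s,sl(v))-ms).ravel(),(proj(t,sl(v))-mt).ravel()],[.5,.15,0])
print("sleeve",r.x,sl(r.x),r.fun)
print("tri",tri(s,ms[0],t,mt[0]),tri(s,ms[1],t,mt[1]))
h=tri(s,[338.5,199.5],t,[315,228.5]); print("handle",h)
print("handle z.13",onz(s,[338.5,199.5],.13),onz(t,[315,228.5],.13))
print("tip", onz(s,[356,255],.037),onz(t,[295,263],.037))
# rest plate corners (crop px) on z=.008
sc=[(290+x/3.333,185+y/3.333) for x,y in((97,197),(270,268),(180,293))]
tc=[(270+x/5,210+y/5) for x,y in((165,60),(272,112),(70,258))]
print("corners scene",[onz(s,c,.008)[:2] for c in sc]); print("corners top",[onz(t,c,.008)[:2] for c in tc])
for n in("nut","lid","tape","tub","carton","tin"):
    d=bot.spot_in(n,t)[:1]; print(n,[(np.round(x["xy"]),onz(t,x["xy"],.02)[:2]) for x in d])
```

```text
sleeve [0.502 0.169 0.193] [[0.502 0.169 0.043]
 [0.596 0.187 0.017]] [-0.255 -0.518  2.394  1.77  -0.289 -0.508 -1.441 -2.205]
tri (array([0.501, 0.168, 0.042]), np.float64(0.0009869397954821823)) (array([0.594, 0.187, 0.021]), np.float64(0.012501207105218492))
handle (array([ 0.521, -0.189,  0.122]), np.float64(0.0029779754054952835))
handle z.13 [ 0.51  -0.176  0.13 ] [ 0.521 -0.187  0.13 ]
tip [ 0.431 -0.14   0.037] [ 0.433 -0.14   0.037]
corners scene [array([ 0.547, -0.159]), array([ 0.407, -0.166]), array([ 0.434, -0.104])]
corners top [array([ 0.551, -0.165]), array([ 0.521, -0.227]), array([ 0.437, -0.11 ])]
nut [(array([252., 179.]), array([ 0.676, -0.016]))]
lid [(array([282., 163.]), array([ 0.723, -0.104]))]
tape [(array([245., 133.]), array([0.815, 0.006]))]
tub [(array([192., 148.]), array([0.766, 0.164]))]
carton [(array([337., 146.]), array([ 0.777, -0.266]))]
tin [(array([243., 270.]), array([0.411, 0.007]))]
```

>>> {"op": "jog_arm", "data": {
  "motion": [
    [0,0,0.09,40,-45,-40,85],
    [0,0,0.09,600,-690,-40,85],
    [0,0,0.09,600,-690,-40,85],
    [0,0,0.09,600,-690,-40,85],
    [0,0,0.09,600,-690,-40,85],
    [0,0,0.09,600,-690,-40,85],
    [0,0,0.09,600,-690,-40,85],
    [0,0,0.09,600,-690,-40,85],
    [0,0,0.09,600,-690,-40,85],
    [0,0,0.09,600,-690,-40,85]
  ],
  "grip_force": 20
}}

```text
t: 2.35
eef_pos: [0.4471, -0.0883, 0.2699]
tool_rot: [0.0, 0.995, 0.097, 0.001]
contact_force: [1.1, -0.5, 0.5]
gripper_width: 0.993
grasp_force: 0.0
```

>>> {"op": "jog_arm", "data": {
  "motion": [
    [0,0,0,44,-60,18,85],
    [0,0,0,88,-120,35,85],
    [0,0,0,132,-180,53,85],
    [0,0,0,176,-241,70,85],
    [0,0,0,176,-241,70,85],
    [0,0,0,176,-241,70,85]
  ]
}}

```text
t: 3.1
eef_pos: [0.5724, 0.1857, 0.1982]
tool_rot: [-0.002, 0.995, 0.1, -0.001]
contact_force: [0.5, -0.0, 0.4]
gripper_width: 0.991
grasp_force: 0.0
```

Run:
```python
from h import *
np.set_printoptions(precision=3,suppress=True)
o=bot.get_obs(); print(o["eef_pos"],o["tool_rot"],o["q"],o["contact_force"])
print(tofro(o,[.573,.182,.006]))
p=bot.read_camera("top"); cv2.imwrite("pics/top1.png",cv2.resize(p["pixels"][150:300,80:280,::-1],(800,600)))
```

```text
[0.572 0.186 0.198] [-0.002  0.995  0.1   -0.001] [-0.023  0.44  -0.516  1.742  0.244  1.024 -1.996] [ 0.522 -0.048  0.411]
[  0.023   4.404 192.201]
```

View pics/top1.png

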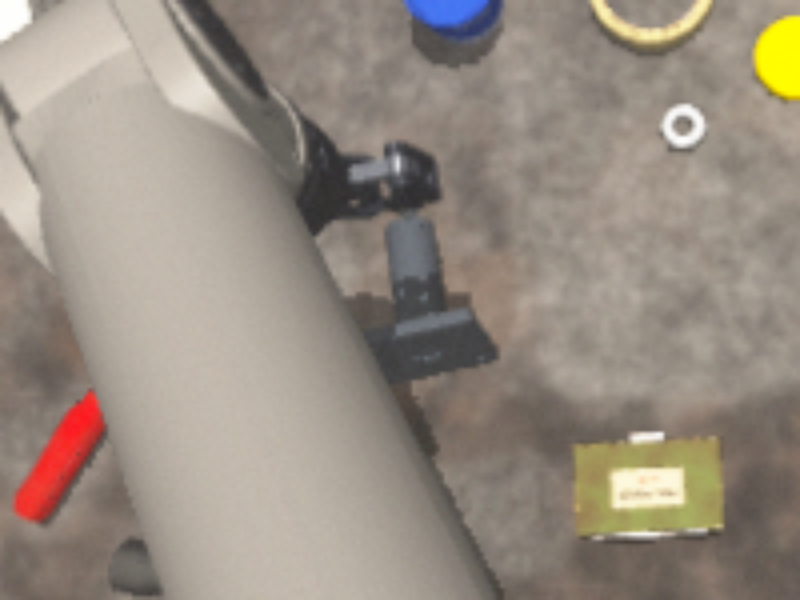

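The top crop shows the gripper's dark body at (400,180) just past the mouth (higher up, so shifted by perspective), over the pipe at (410,260). The way down is clear.

>>> {"op": "jog_arm", "data": {
  "motion": [
    [0,0,0,0,4,50,85],
    [0,0,0,0,4,100,85],
    [0,0,0,0,4,140,85],
    [0,0,0,0,4,165,85],
    [0,0,0,0,4,180,85],
    [0,0,0,0,4,188,85],
    [0,0,0,0,4,188,85]
  ]
}}

```text
t: 4.03
eef_pos: [0.5739, 0.1761, 0.0118]
tool_rot: [0.0, 0.995, 0.096, 0.0]
contact_force: [-0.4, 0.2, 0.1]
gripper_width: 0.994
grasp_force: 0.0
```

>>> {"op": "jog_arm", "data": {
  "motion": [
    [0,0,0,1,-5,3,60],
    [0,0,0,1,-5,3,30],
    [0,0,0,1,-5,3,20],
    [0,0,0,1,-5,3,20],
    [0,0,0,1,-5,3,20],
    [0,0,0,1,-5,3,20],
    [0,0,0,1,-5,3,20],
    [0,0,0,1,-5,3,20]
  ],
  "grip_force": 25
}}

```text
t: 5.03
eef_pos: [0.5739, 0.1817, 0.0089]
tool_rot: [-0.0, 0.995, 0.097, 0.0]
contact_force: [-1.5, -0.7, 6.1]
gripper_width: 0.402
grasp_force: 25.0
```

>>> {"op": "jog_arm", "data": {
  "motion": [
    [0,0,0,0,0,-30,20],
    [0,0,0,0,0,-70,20],
    [0,0.15,0,0,0,-110,20],
    [0,0.3,0,0,0,-130,20],
    [0,0.45,0,0,0,-130,20],
    [0,0.6,0,0,0,-130,20],
    [0,0.75,0,0,0,-130,20],
    [0,0.9,0,0,0,-130,20],
    [0,0.9,0,0,0,-130,20],
    [0,0.9,0,0,0,-130,20]
  ]
}}

```text
t: 6.28
eef_pos: [0.5825, 0.1833, 0.2507]
tool_rot: [-0.024, 0.928, 0.096, 0.361]
contact_force: [0.3, -0.3, -6.6]
gripper_width: 0.399
grasp_force: 27.3
```

Run:
```python
from h import *
np.set_printoptions(precision=3,suppress=True)
o=bot.get_obs(); print(o["eef_pos"],Rq(o["tool_rot"]).as_matrix(),o["q"],o["contact_force"],o["gripper_width"])
p=bot.read_camera("scene"); cv2.imwrite("pics/scene2.png",cv2.resize(p["pixels"][170:380,80:360,::-1],(800,600)))
```

```text
[0.583 0.183 0.251] [[ 0.722  0.195  0.664]
 [ 0.161 -0.981  0.113]
 [ 0.673  0.025 -0.739]] [-1.254  0.101  0.776  2.293  1.15   0.17  -2.958] [ 0.347 -0.258 -6.613] 0.39915901434599443
```

View pics/scene2.png

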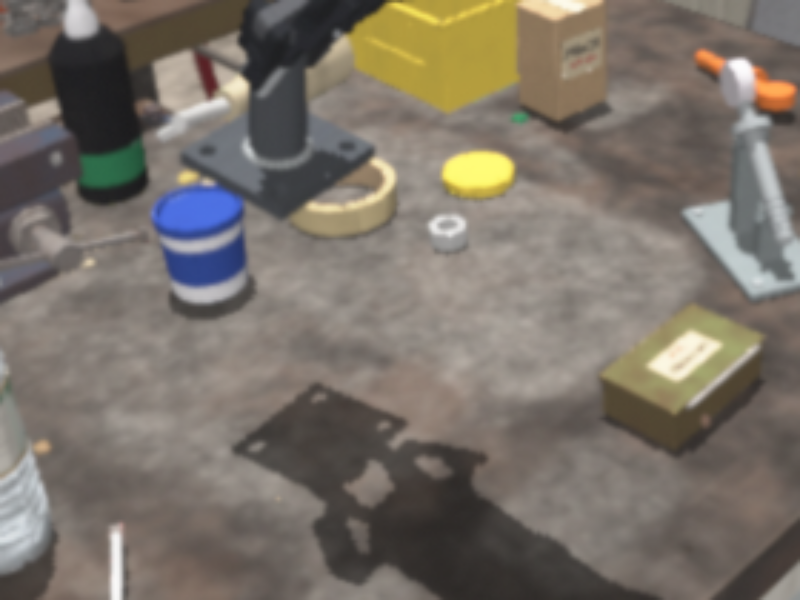

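The picture shows the sleeve hanging nearly plate-down at (280,130) in the crop, clear of everything. Joints 6 and 7 are at their limits, so I'll back the tilt off while lowering.

>>> {"op": "jog_arm", "data": {
  "motion": [
    [0,-0.1,0,-20,0,22,20],
    [0,-0.2,0,-40,0,45,20],
    [0,-0.3,0,-60,0,67,20],
    [0,-0.3,0,-81,0,89,20],
    [0,-0.3,0,-81,0,89,20],
    [0,-0.3,0,-81,0,89,20]
  ]
}}

```text
t: 7.08
eef_pos: [0.5848, 0.1806, 0.1314]
tool_rot: [-0.009, 0.971, 0.098, 0.219]
contact_force: [0.0, -0.2, -7.3]
gripper_width: 0.398
grasp_force: 28.7
```

Run:
```python
from h import *
np.set_printoptions(precision=3,suppress=True)
o=bot.get_obs(); print(o["eef_pos"],Rq(o["tool_rot"]).as_matrix(),o["q"],o["contact_force"],o["gripper_width"])
p=bot.read_camera("scene"); t=bot.read_camera("top");print(p["shot"])
cv2.imwrite("pics/scene3.png",np.hstack([cv2.resize(p["pixels"][200:350,100:240,::-1],(420,450)),cv2.resize(t["pixels"][130:290,100:220,::-1],(338,450))]))
for n,q in(("s",p),("t",t)):
  for k in("sleeve","sleeve_mouth"): print(n,k,[(np.round(d["xy"]),round(d["score"],2)) for d in bot.tip_of(k,q)[:2]])
```

```text
[0.585 0.181 0.131] [[ 0.885  0.194  0.423]
 [ 0.186 -0.981  0.061]
 [ 0.426  0.025 -0.904]] [-0.656  0.34   0.213  2.152  0.279  0.247 -2.096] [ 0.02  -0.213 -7.32 ] 0.3981834422276646
7
s sleeve [(array([192., 286.]), 0.87)]
s sleeve_mouth [(array([180., 236.]), 0.61), (array([248., 234.]), 0.3)]
t sleeve [(array([179., 208.]), 0.65)]
t sleeve_mouth [(array([170., 204.]), 0.82)]
```

View pics/scene3.png

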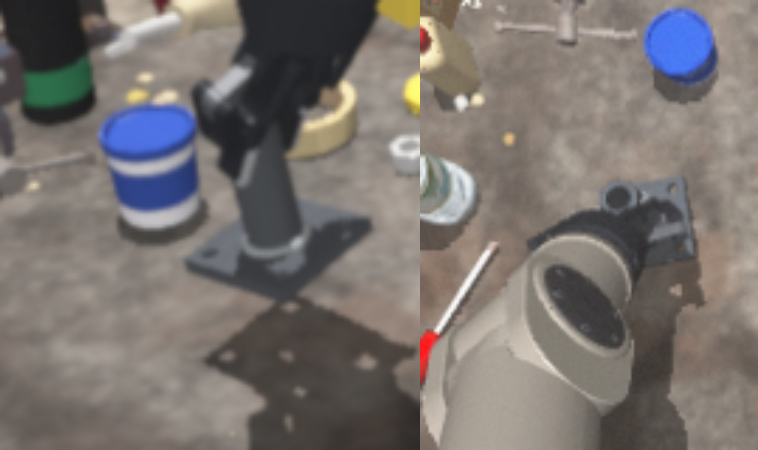

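The crop shows the sleeve leaning about 17° away from the robot, with its plate still in the air. The tub and tape are clear, so I'll lower it.

>>> {"op": "jog_arm", "data": {
  "motion": [
    [0,0,0,-9,0,18,20],
    [0,0,0,-17,-1,36,20],
    [0,0.03,0,-23,-1,48,20],
    [0,0.06,0,-26,-2,54,20],
    [0,0.1,0,-27,-2,58,20],
    [0,0.1,0,-27,-2,58,20]
  ]
}}

```text
t: 8.12
eef_pos: [0.5958, 0.1845, 0.0912]
tool_rot: [-0.011, 0.964, 0.1, 0.247]
contact_force: [-0.2, 0.2, -5.8]
gripper_width: 0.396
grasp_force: 28.7
```

>>> {"op": "jog_arm", "data": {
  "motion": [
    [0,0,0,-5,0,9,20],
    [0,0,0,-10,0,18,20],
    [0,0,0,-10,0,18,20],
    [0,0,0,-10,0,18,20]
  ]
}}

```text
t: 8.62
eef_pos: [0.5985, 0.1838, 0.0771]
tool_rot: [-0.009, 0.966, 0.1, 0.238]
contact_force: [-1.0, -0.8, -6.9]
gripper_width: 0.398
grasp_force: 28.6
```

Run:
```python
from h import *
np.set_printoptions(precision=3,suppress=True)
o=bot.get_obs(); print(o["eef_pos"],Rq(o["tool_rot"]).as_matrix(),o["q"],o["contact_force"],o["gripper_width"])
```

```text
[0.599 0.184 0.077] [[ 0.866  0.198  0.459]
 [ 0.189 -0.98   0.065]
 [ 0.462  0.03  -0.886]] [-0.474  0.449 -0.004  2.166  1.158  0.17  -2.958] [-0.959 -0.814 -6.902] 0.39789845117310174
```

>>> {"op": "jog_arm", "data": {
  "motion": [
    [0,-0.08,0,-2,0,4,20],
    [0,-0.15,0,-5,0,9,20],
    [0,-0.15,0,-7,0,13,20],
    [0,-0.15,0,-7,0,13,20],
    [0,-0.15,0,-7,0,13,20]
  ]
}}

```text
t: 9.25
eef_pos: [0.6042, 0.1829, 0.0692]
tool_rot: [-0.002, 0.98, 0.099, 0.171]
contact_force: [-9.3, -8.7, 31.3]
gripper_width: 0.397
grasp_force: 40.2
```

Run:
```python
from h import *
np.set_printoptions(precision=3,suppress=True)
o=bot.get_obs(); print(o["eef_pos"],Rq(o["tool_rot"]).as_matrix()[:,2],o["q"],o["contact_force"],o["gripper_width"])
p=bot.read_camera("scene")
cv2.imwrite("pics/scene4.png",cv2.resize(p["pixels"][220:350,110:250,::-1],(560,520)))
```

```text
[0.604 0.183 0.069] [ 0.336  0.037 -0.941] [-0.199  0.503 -0.314  2.039  0.76   0.387 -2.499] [-9.349 -8.731 31.31 ] 0.39706786019209467
```

View pics/scene4.png

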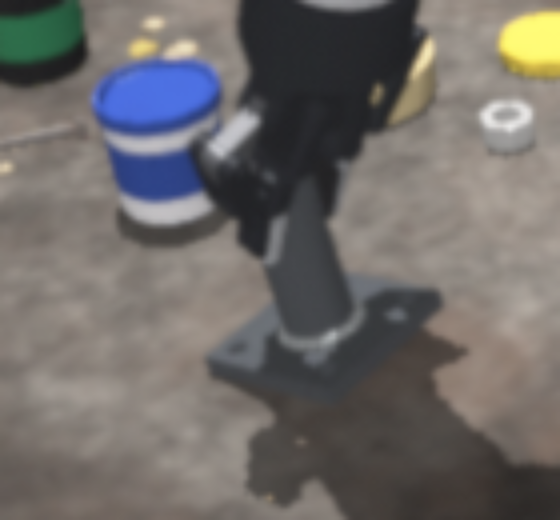

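Crop: the plate's far edge is down on the table and the sleeve leans about 25° away, which is under the 50° limit. I'll ease it back and open.

>>> {"op": "jog_arm", "data": {
  "motion": [
    [0,0,0,-5,0,-4,20],
    [0,0,0,-13,0,-8,20],
    [0,0,0,-20,0,-10,20],
    [0,0,0,-20,0,-10,20],
    [0,0,0,-20,0,-10,50],
    [0,0,0,-20,0,-10,85],
    [0,0,0,-20,0,-10,85],
    [0,0,0,-20,0,-10,85],
    [0,0,0,-20,0,-10,85],
    [0,0,0,-20,0,-10,85]
  ]
}}

```text
t: 10.55
eef_pos: [0.5768, 0.1791, 0.0655]
tool_rot: [-0.002, 0.981, 0.101, 0.166]
contact_force: [0.8, 0.5, 0.8]
gripper_width: 0.996
grasp_force: 0.0
```

Run:
```python
from h import *
np.set_printoptions(precision=3,suppress=True)
o=bot.get_obs(); print(o["eef_pos"],Rq(o["tool_rot"]).as_matrix(),o["q"],o["contact_force"],o["gripper_width"])
p=bot.read_camera("scene")
cv2.imwrite("pics/scene5.png",cv2.resize(p["pixels"][220:350,110:250,::-1],(560,520)))
```

```text
[0.577 0.179 0.066] [[ 0.925  0.198  0.324]
 [ 0.197 -0.98   0.036]
 [ 0.325  0.03  -0.945]] [-0.215  0.478 -0.307  2.095  0.771  0.368 -2.529] [0.799 0.47  0.806] 0.995903729358344
```

View pics/scene5.png

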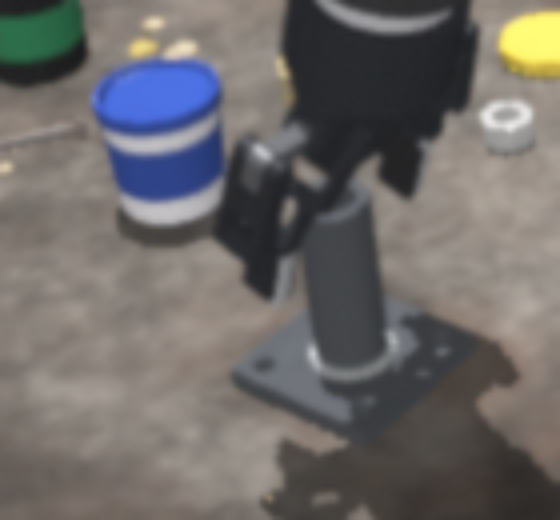

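The sleeve is standing on its plate at crop (350,330) and the fingers are open and clear of it. I'll retreat along the tool axis.

>>> {"op": "jog_arm", "data": {
  "motion": [
    [0,0,0,0,0,-40,85],
    [0,0,0,0,0,-90,85],
    [0,0,0,0,0,-140,85],
    [0,-0.15,0,-5,0,-180,85],
    [0,-0.3,0,-10,0,-200,85],
    [0,-0.33,0,-10,0,-200,85],
    [0,-0.33,0,-10,0,-200,85]
  ]
}}

```text
t: 11.48
eef_pos: [0.5025, 0.1695, 0.2498]
tool_rot: [0.015, 0.995, 0.1, 0.002]
contact_force: [-0.1, 0.3, -0.1]
gripper_width: 0.997
grasp_force: 0.0
```

Run:
```python
from h import *
np.set_printoptions(precision=3,suppress=True)
o=bot.get_obs(); r=Rq(o["tool_rot"]); print(o["eef_pos"],r.as_matrix(),o["q"],o["contact_force"])
def tgt(yaw,tau):
    x0=np.array([np.cos(yaw),np.sin(yaw),0]);z0=np.array([0,0,-1.]);y=np.cross(z0,x0)
    q=R.from_rotvec(y*tau)  # positive: tool points forward
    return R.from_matrix(np.c_[q.apply(x0),y,q.apply(z0)])
T=tgt(-.45,-.17); H=np.array([.519,-.186,.13])
tz=T.as_matrix()[:,2]
pre=H+tz*.019-tz*.13
print("rotvec",(r.inv()*T).as_rotvec(),"pre",pre,tofro(o,pre),"tz",tz)
```

```text
[0.502 0.169 0.25 ] [[ 0.98   0.198  0.007]
 [ 0.198 -0.98  -0.03 ]
 [ 0.001  0.031 -1.   ]] [ 0.039  0.278 -0.596  1.845  0.209  1.083 -2.011] [-0.118  0.26  -0.099]
rotvec [ 0.084 -0.175  0.645] pre [ 0.536 -0.194  0.239] [-39.27  362.551  21.54 ] tz [-0.152  0.074 -0.986]
```

>>> {"op": "jog_arm", "data": {
  "motion": [
    [0.01,-0.02,0.1,-6,50,-10,85],
    [0.03,-0.05,0.2,-12,105,-10,85],
    [0.04,-0.08,0.3,-18,160,-10,85],
    [0.05,-0.1,0.4,-24,215,-5,85],
    [0.06,-0.13,0.5,-30,270,0,85],
    [0.07,-0.16,0.6,-35,325,10,85],
    [0.084,-0.175,0.645,-39,363,21,85],
    [0.084,-0.175,0.645,-39,363,21,85],
    [0.084,-0.175,0.645,-39,363,21,85]
  ]
}}

```text
t: 12.6
eef_pos: [0.5357, -0.193, 0.2402]
tool_rot: [-0.019, 0.971, -0.221, -0.083]
contact_force: [-0.7, -0.1, 0.2]
gripper_width: 0.996
grasp_force: 0.0
```

Run:
```python
from h import *
np.set_printoptions(precision=3,suppress=True)
o=bot.get_obs(); r=Rq(o["tool_rot"]); print(o["eef_pos"],r.as_matrix(),o["q"],o["contact_force"])
P={n:bot.read_camera(n) for n in("scene","top")}; s,t=P["scene"],P["top"]
for n,p in P.items():
    for k in("sleeve","sleeve_mouth","gauge_handle","gauge_tip"): print(n,k,[(np.round(d["xy"],1),round(d["score"],2)) for d in bot.tip_of(k,p)[:3]])
a=s["pixels"][165:285,290:410,::-1];b=s["pixels"][225:345,130:250,::-1];c=t["pixels"][180:280,130:230,::-1]
d=t["pixels"][205:285,265:345,::-1]
print("top sleeve crop 130,180 x2.66")
f=lambda i:cv2.resize(i,(300,300),interpolation=cv2.INTER_CUBIC)
cv2.imwrite("pics/c6.png",np.vstack([np.hstack([f(a),f(d)]),np.hstack([f(b),f(c)])]))
```

```text
[ 0.536 -0.193  0.24 ] [[ 0.888 -0.433 -0.154]
 [-0.427 -0.901  0.074]
 [-0.17   0.    -0.985]] [ 0.477  0.409 -0.296  1.661  0.077  1.255 -1.854] [-0.68  -0.108  0.157]
scene sleeve [(array([195.9, 313.9]), 0.91), (array([192.6, 268.8]), 0.65)]
scene sleeve_mouth [(array([192. , 267.6]), 0.9), (array([248.3, 234.2]), 0.34)]
scene gauge_handle [(array([368.2, 228.7]), 0.95), (array([350.1, 202.8]), 0.71), (array([337.1, 201.1]), 0.68)]
scene gauge_tip [(array([407.3, 221.9]), 0.95), (array([355.4, 254.1]), 0.81), (array([325.8, 191.1]), 0.57)]
top sleeve [(array([184.8, 212.1]), 0.56)]
top sleeve_mouth [(array([178.2, 209.5]), 0.71), (array([308.7, 239.5]), 0.57)]
top gauge_handle [(array([312.7, 229.8]), 0.76)]
top gauge_tip [(array([295. , 257.1]), 0.86)]
top sleeve crop 130,180 x2.66
```

View pics/c6.png

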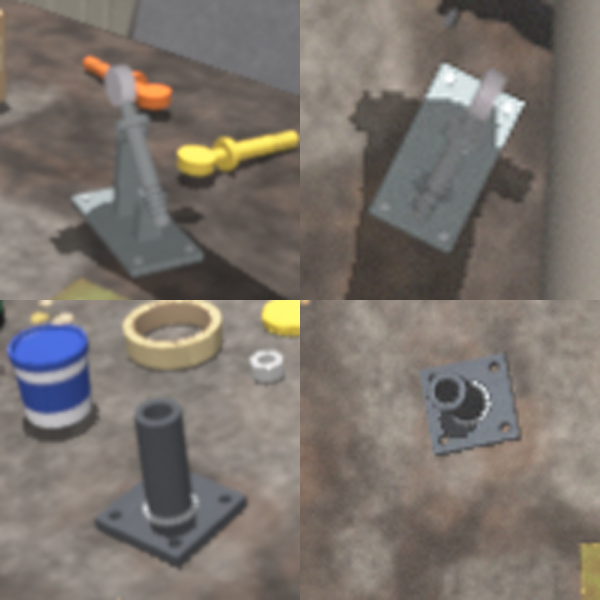

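The crops show the rod undisturbed in the rest, with its handle at scene (339,199) / top (315,230). The sleeve stands upright with its mouth at scene (193,269) / top (179,210). I'll fit the rest and sleeve poses from the plate corners.

Run:
```python
from h import *
from scipy.optimize import least_squares
np.set_printoptions(precision=4,suppress=True)
s=bot.read_camera("scene");t=bot.read_camera("top");o=bot.get_obs()
def place(v,L): 
    c,n=np.cos(v[2]),np.sin(v[2]); L=np.array(L); return np.c_[v[0]+c*L[:,0]-n*L[:,1],v[1]+n*L[:,0]+c*L[:,1],L[:,2]]
h=.008
# rest corners: +x+y, +x-y, -x+y, -x-y
C=[(.065,.035,h),(.065,-.035,h),(-.065,.035,h),(-.065,-.035,h)]
tp=np.array([(303.7,222.3),(325,231.7),(283.7,261.5),(304.2,271.7)]);sp=np.array([(319.2,245),(343.2,274.2),(371.2,267)])
for k in("both","top","scene"):
    f=lambda v:np.r_[((proj(t,place(v,C))-tp).ravel() if k!="scene" else []),((proj(s,place(v,[C[0],C[2],C[3]]))-sp).ravel() if k!="top" else [])]
    r=least_squares(f,[.478,-.167,-.45]); print("rest",k,r.x,np.abs(r.fun).max())
    v=r.x
    g=least_squares(lambda u:np.r_[(proj(s,place(v,[(u[0],0,.13)]))[0]-[338.8,199.4])if k!="top" else [],(proj(t,place(v,[(u[0],0,.13)]))[0]-[315.1,229.5])if k!="scene" else []],[.04]); print("handle",g.x,place(v,[(g.x[0],0,.13)]),g.fun)
C=[(.042,.042,.01),(.042,-.042,.01),(-.042,-.042,.01),(-.042,.042,.01),(0,0,.1)]
tp=np.array([(170.3,203.3),(197.3,198),(203.3,225.7),(175.7,231.3),(179.3,210)]);sp=np.array([(168.8,312.2),(200.4,325.8),(228,303.4),(193.2,269)])
for k in("both","top","scene"):
    f=lambda v:np.r_[((proj(t,place(v,C))-tp).ravel() if k!="scene" else []),((proj(s,place(v,[C[0],C[3],C[2],C[4]]))-sp).ravel() if k!="top" else [])]
    r=least_squares(f,[.55,.18,.2]); print("sleeve",k,r.x,r.fun)
```

```text
rest both [ 0.4782 -0.1655 -0.4739] 2.580705241799137
handle [0.0428] [[ 0.5163 -0.185   0.13  ]] [-0.1996 -2.1739 -0.79    0.8893]
rest top [ 0.4795 -0.1681 -0.4698] 1.1651404186816592
handle [0.0434] [[ 0.5183 -0.1877  0.13  ]] [0.2582 0.1294]
rest scene [ 0.4743 -0.1594 -0.4761] 1.0104219572641568
handle [0.0398] [[ 0.5097 -0.1776  0.13  ]] [ 0.1745 -0.1827]
sleeve both [0.571  0.1752 0.205 ] [-0.9052 -0.1266  0.3963 -0.4538 -0.6329 -0.0735 -1.6152  0.0437 -0.8388
  0.1744 -0.9562 -1.1739  1.0101  1.022   1.2698 -1.4284  0.4091 -0.9407]
sleeve top [0.5707 0.1731 0.2206] [-0.3843  0.2151  0.8407 -0.5483  0.2629 -0.2627 -0.64    0.2996 -0.07
  0.2593]
sleeve scene [0.5703 0.1767 0.1982] [-1.3849 -0.7903  0.3924  1.6223  0.9624 -0.8014 -0.0009 -0.4607]
```

>>> {"op": "jog_arm", "data": {
  "motion": [
    [0,0,0.023,-1,0,45,85],
    [0,0,0.023,-3,1,90,85],
    [0,0,0.023,-4,1,120,60],
    [0,0,0.023,-4,1,131,40],
    [0,0,0.023,-4,1,131,25],
    [0,0,0.023,-4,1,131,25],
    [0,0,0.023,-4,1,131,25]
  ],
  "grip_force": 20
}}

```text
t: 14.08
eef_pos: [0.5136, -0.184, 0.114]
tool_rot: [-0.018, 0.969, -0.233, -0.082]
contact_force: [0.5, -0.9, 0.0]
gripper_width: 0.294
grasp_force: 0.0
```

Run:
```python
from h import *
np.set_printoptions(precision=3,suppress=True)
o=bot.get_obs(); print(o["eef_pos"],Rq(o["tool_rot"]).as_matrix(),o["q"],o["contact_force"],o["gripper_width"])
s=bot.read_camera("scene");t=bot.read_camera("top")
f=lambda i:cv2.resize(i,(400,400),interpolation=cv2.INTER_CUBIC)
cv2.imwrite("pics/c7.png",np.hstack([f(s["pixels"][165:265,290:390,::-1]),f(t["pixels"][190:290,260:360,::-1])]))
```

```text
[ 0.514 -0.184  0.114] [[ 0.878 -0.455 -0.15 ]
 [-0.449 -0.891  0.073]
 [-0.167  0.004 -0.986]] [ 0.466  0.51  -0.284  1.829  0.115  0.987 -1.91 ] [ 0.499 -0.934  0.047] 0.29353840413725746
```

View pics/c7.png

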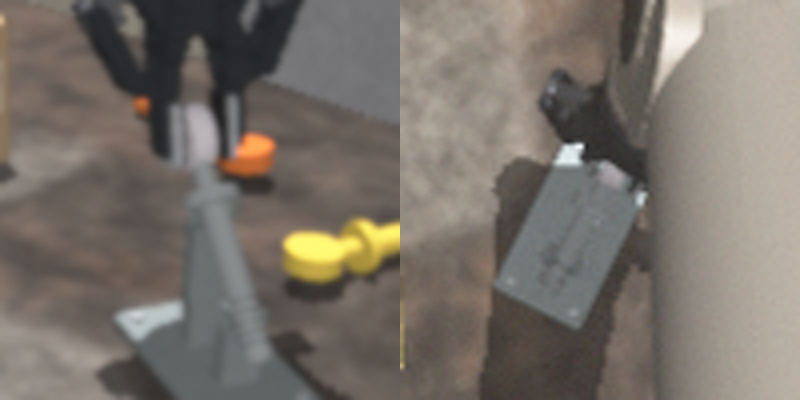

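The crop shows the handle disc between the pads, about 4 mm nearer the left finger (disc at 202, gap centre at 209). I'll shift toward it and close. That was my last allowed view.

>>> {"op": "jog_arm", "data": {
  "motion": [
    [0,0,0,0,-3,2,25],
    [0,0,0,0,-3,2,18],
    [0,0,0,0,-3,2,10],
    [0,0,0,0,-3,2,5],
    [0,0,0,0,-3,2,5],
    [0,0,0,0,-3,2,5]
  ],
  "grip_force": 40
}}

```text
t: 14.92
eef_pos: [0.5133, -0.1813, 0.1109]
tool_rot: [-0.018, 0.969, -0.233, -0.083]
contact_force: [-1.8, -1.7, 0.6]
gripper_width: 0.156
grasp_force: 40.2
```

>>> {"op": "jog_arm", "data": {
  "motion": [
    [0,0,0,0,0,0,5],
    [0,0,0,0,0,0,5],
    [0,0,0,-3,0,-15,5],
    [0,0,0,-7,0,-40,5],
    [0,0,0,-15,0,-90,5],
    [0,0,0,-24,0,-140,5],
    [0,0,0,-32,0,-190,5],
    [0,0,0,-37,0,-217,5],
    [0,0,0,-37,0,-217,5]
  ],
  "grip_force": 80
}}

```text
t: 16.05
eef_pos: [0.5158, -0.1795, 0.3341]
tool_rot: [-0.018, 0.969, -0.233, -0.08]
contact_force: [0.3, -0.2, -2.0]
gripper_width: 0.148
grasp_force: 78.1
```

```bash
cat >> h.py <<'E'
def tgt(yaw,tau):
    x0=np.array([np.cos(yaw),np.sin(yaw),0]);z0=np.array([0,0,-1.]);y=np.cross(z0,x0)
    q=R.from_rotvec(y*tau)
    return R.from_matrix(np.c_[q.apply(x0),y,q.apply(z0)])
E
python3 - <<'E'
from h import *
np.set_printoptions(precision=3,suppress=True)
o=bot.get_obs(); r=Rq(o["tool_rot"]); print(o["eef_pos"],r.as_matrix(),o["q"],o["contact_force"],o["gripper_width"])
s=bot.read_camera("scene");t=bot.read_camera("top")
hp=o["eef_pos"]-.019*r.as_matrix()[:,2]; print("grasp pt",hp,proj(s,hp),proj(t,hp))
tx=r.as_matrix()@np.array([1,0,0])
zt=r.as_matrix()
# predicted tip: rod at 45 deg, yaw -.473
d=np.array([np.cos(-.473),np.sin(-.473),1])/2**.5
for k,l in(("gauge_tip",.131),("gauge_collar",.041),("gauge_handle",0)):
    print(k,proj(s,hp-d*l),proj(t,hp-d*l))
    for n,p in(("s",s),("t",t)): print(n,[(np.round(x["xy"],1),round(x["score"],2)) for x in bot.tip_of(k,p)[:4]])
T=tgt(.2,.615); G=np.array([.5705,.175,.24+.131]); X=G+.019*T.as_matrix()[:,2]
print((r.inv()*T).as_rotvec(),tofro(o,X),X)
E
```

```text
[ 0.516 -0.179  0.334] [[ 0.879 -0.454 -0.146]
 [-0.448 -0.891  0.072]
 [-0.163  0.002 -0.987]] [ 0.48   0.296 -0.302  1.603  0.043  1.414 -1.869] [ 0.29  -0.162 -1.956] 0.14840150098467508
grasp pt [ 0.519 -0.181  0.353] [[340.492  97.642]] [[323.499 220.037]]
gauge_tip [[360.026 156.352]] [[299.736 261.38 ]]
s [(array([360.7, 156.1]), 0.96), (array([408.5, 219.5]), 0.84), (array([322.3, 191.9]), 0.62)]
t [(array([302.6, 260.4]), 0.56)]
gauge_collar [[346.463 115.415]] [[315.562 233.857]]
s [(array([383. , 225.8]), 0.86), (array([349.2, 115.8]), 0.67), (array([245.9, 232.3]), 0.67), (array([340.5, 199.5]), 0.65)]
t [(array([320.4, 231.4]), 0.73)]
gauge_handle [[340.492  97.642]] [[323.499 220.037]]
s [(array([367.4, 227.6]), 0.94), (array([349.5, 200.8]), 0.8), (array([339.5, 100.8]), 0.58), (array([277.4, 205.4]), 0.57)]
t [(array([323.5, 219.9]), 0.66)]
[ 0.156  0.75  -0.67 ] [-105.67  -347.503   -4.854] [0.581 0.177 0.355]
```

The rod is held at 45° as predicted: predicted tip scene (360,156), network (361,156). I'll carry it over the sleeve and bring it upright.

>>> {"op": "jog_arm", "data": {
  "motion": [
    [0.02,0.09,-0.08,-13,-43,-1,5],
    [0.04,0.19,-0.17,-26,-87,-1,5],
    [0.06,0.28,-0.25,-40,-130,-2,5],
    [0.08,0.38,-0.34,-53,-174,-2,5],
    [0.1,0.47,-0.42,-66,-217,-3,5],
    [0.12,0.56,-0.5,-79,-260,-4,5],
    [0.14,0.66,-0.59,-92,-304,-4,5],
    [0.156,0.75,-0.67,-106,-347,-5,5],
    [0.156,0.75,-0.67,-106,-347,-5,5],
    [0.156,0.75,-0.67,-106,-347,-5,5]
  ]
}}

```text
t: 17.7
eef_pos: [0.5794, 0.1753, 0.3519]
tool_rot: [-0.031, 0.95, 0.094, 0.298]
contact_force: [0.2, -0.2, -1.9]
gripper_width: 0.152
grasp_force: 78.2
```

```bash
cat > see.py <<'E'
from h import *
np.set_printoptions(precision=3,suppress=True)
o=bot.get_obs(); r=Rq(o["tool_rot"]); M=r.as_matrix(); print(o["t"],o["eef_pos"],"tz",M[:,2],"q",o["q"],o["contact_force"],o["gripper_width"])
s=bot.read_camera("scene");t=bot.read_camera("top")
hp=o["eef_pos"]-.019*M[:,2]
a=.785-.17  # rod direction (tip->handle) in tool frame: -z tilted
d=r.apply([np.sin(a),0,-np.cos(a)]); print("grasp pt",hp,"rod dir",d,"tip pred",hp-.131*d)
for k,l in(("gauge_tip",.131),("gauge_collar",.041),("gauge_handle",0),("sleeve_mouth",None)):
    q=np.array([.5705,.175,.1]) if l is None else hp-d*l
    for n,p in(("s",s),("t",t)): print(k,n,"pred",proj(p,q)[0],[(np.round(x["xy"],1),round(x["score"],2)) for x in bot.tip_of(k,p)[:5]])
cv2.imwrite("pics/now_s.png",s["pixels"][:,:,::-1]);cv2.imwrite("pics/now_t.png",t["pixels"][:,:,::-1])
print("down in tool",r.inv().apply([0,0,-1]),"+x",r.inv().apply([1,0,0]),"+y",r.inv().apply([0,1,0]))
E
python3 see.py
```

```text
17.7 [0.579 0.175 0.352] tz [ 0.559  0.114 -0.821] q [ 0.157  0.021 -0.637  2.01   0.327  0.548 -2.079] [ 0.187 -0.214 -1.906] 0.1518080508866019
grasp pt [0.569 0.173 0.367] rod dir [ 0.008 -0.001  1.   ] tip pred [0.568 0.173 0.236]
gauge_tip s pred [187.2   201.437] [(array([405.5, 221.5]), 0.94), (array([184.5, 201.1]), 0.89), (array([323.3, 191. ]), 0.59)]
gauge_tip t pred [165.133 203.646] [(array([386.6, 256.6]), 0.64), (array([380.5, 164.1]), 0.63)]
gauge_collar s pred [181.076 151.123] [(array([182.8, 150.4]), 0.76), (array([381.4, 226.3]), 0.75), (array([341.3, 199.1]), 0.53)]
gauge_collar t pred [153.416 196.854] [(array([378.4, 190.1]), 0.82), (array([354.9, 245.2]), 0.56), (array([155.8, 198.8]), 0.48)]
gauge_handle s pred [178.2   126.522] [(array([346. , 202.9]), 0.68), (array([366.5, 228.5]), 0.56), (array([175.4, 129.3]), 0.55)]
gauge_handle t pred [147.203 193.249] [(array([371.7, 203.1]), 0.87), (array([346.6, 247.9]), 0.7), (array([145. , 191.7]), 0.67)]
sleeve_mouth s pred [193.849 268.108] [(array([193.3, 268.1]), 0.79)]
sleeve_mouth t pred [178.531 210.342] [(array([179.9, 214.9]), 0.81)]
down in tool [-0.571  0.002  0.821] +x [0.805 0.197 0.559] +y [ 0.161 -0.98   0.114]
```

>>> {"op": "jog_arm", "data": {
  "motion": [
    [0,0,0,-14,0,21,5],
    [0,0,0,-28,0,42,5],
    [0,0,0,-42,-1,63,5],
    [0,0,0,-56,-1,84,5],
    [0,0,0,-67,-1,101,5],
    [0,0,0,-67,-1,101,5],
    [0,0,0,-67,-1,101,5]
  ]
}}

```text
t: 19.08
eef_pos: [0.5828, 0.1783, 0.2324]
tool_rot: [-0.031, 0.949, 0.095, 0.299]
contact_force: [-0.3, 0.6, -1.2]
gripper_width: 0.155
grasp_force: 78.3
```

```bash
python3 see.py
```

```text
19.075 [0.583 0.178 0.232] tz [ 0.562  0.116 -0.819] q [ 0.007  0.177 -0.536  2.159  0.848  0.344 -2.606] [-0.326  0.588 -1.227] 0.15547487807047394
grasp pt [0.572 0.176 0.248] rod dir [ 0.005 -0.002  1.   ] tip pred [0.572 0.176 0.117]
gauge_tip s pred [191.905 260.465] [(array([191.6, 266. ]), 0.75), (array([191.2, 261. ]), 0.62), (array([410. , 220.1]), 0.59), (array([325.2, 188.6]), 0.5)]
gauge_tip t pred [176.485 209.087] [(array([380.4, 165.8]), 0.89), (array([383.6, 256.4]), 0.77)]
gauge_collar s pred [186.225 216.651] [(array([188.9, 215.9]), 0.85), (array([340.7, 200.2]), 0.59), (array([383.2, 226.5]), 0.58)]
gauge_collar t pred [167.347 203.777] [(array([353.8, 245.6]), 0.83), (array([375.7, 188.7]), 0.62), (array([170.2, 199.9]), 0.47)]
gauge_handle s pred [183.526 195.125] [(array([368.4, 227.5]), 0.69), (array([181.1, 195.7]), 0.64), (array([349.9, 202.9]), 0.59)]
gauge_handle t pred [162.59  201.011] [(array([344.2, 245.6]), 0.8), (array([371.4, 202.9]), 0.79), (array([330. , 150.6]), 0.66), (array([162.3, 199.7]), 0.51)]
sleeve_mouth s pred [193.849 268.108] [(array([191.8, 268.6]), 0.88)]
sleeve_mouth t pred [178.531 210.342] [(array([178. , 212.8]), 0.59)]
down in tool [-0.574  0.003  0.819] +x [0.803 0.198 0.562] +y [ 0.161 -0.98   0.116]
```

Run:
```python
from h import *
np.set_printoptions(linewidth=250)
o=bot.get_obs();M=Rq(o["tool_rot"]).as_matrix()
s=cv2.cvtColor(cv2.imread("pics/now_s.png"),6);t=cv2.cvtColor(cv2.imread("pics/now_t.png"),6)
print("cols",np.arange(172,214))
for y in list(range(220,270,4))+list(range(272,304,4)): print(y,s[y,172:214])
print("top cols",np.arange(155,205))
for y in range(192,232,2): print(y,t[y,155:205])
```

```text
cols [172 173 174 175 176 177 178 179 180 181 182 183 184 185 186 187 188 189 190 191 192 193 194 195 196 197 198 199 200 201 202 203 204 205 206 207 208 209 210 211 212 213]
220 [134 135 137 138 137 135 134 133 133 134 135 136 136 135 133 130 126 121 123 130 135 140 142 144 147 150 150 150 152 153 155 157 158 159 157 157 157 158 156 154 153 150]
224 [137 136 133 130 129 129 129 129 127 126 128 133 135 135 135 132 127 120 123 144 160 169 176 181 180 187 195 194 202 207 206 196 195 189 185 191 188 182 178 170 164 160]
228 [130 130 131 132 134 136 137 136 136 136 131 131 135 136 136 134 130 124 120 130 135 134 133 133 134 134 135 135 135 135 136 136 136 135 134 134 134 138 151 176 207 222]
232 [140 141 140 139 142 145 147 162 198 217 199 156 137 135 136 135 132 128 119 114 119 124 126 127 128 130 131 130 130 130 130 130 130 129 129 129 128 127 125 123 121 131]
236 [140 139 140 143 143 141 152 192 221 223 210 175 141 135 136 135 134 131 124 115 108 112 114 120 136 142 143 146 150 154 156 151 143 136 127 117 110 120 119 127 165 203]
240 [144 142 140 137 135 132 130 128 139 169 195 189 15
[... 6359 characters left out ...]
7  89 120 124 132 136 132 135 133 136 135 134 134 129 133 134 135 137 124 112 142]
226 [145 141 116  88  79  78  70  70  66  66  71  70  67  59  53  54  50  50  53  61  75  69  77  86  82  78  77  76  89 120 123 133 135 133 134 137 133 133 132 134 136 129 106 106  99  96  93  90 107 142]
228 [198 200 187 154 137 134 114  84  77  70  61  66  73  73  60  71  60  49  52  70  79  74  72  77  76  79  76  77  88 130 131 131 114 107 105  92  91  81  83  96 125 124 130 142 144 146 143 147 146 144]
230 [155 155 158 167 185 184 165 134 129  91  74  71  52  65  62  83  71  52  58  80  77  74  74  69  78  73  73  78  82 101 140 142 146 154 149 147 143 141 137 133 138 136 144 144 145 149 142 143 143 137]
```

Measured edges: the rod's axis (188.5 at row 240) extrapolates to 193.7 at row 280, where the pipe's centre is 194.0. That's within 1 mm in the scene view's lateral direction. I'll lower gently and watch the force.

>>> {"op": "jog_arm", "data": {
  "motion": [
    [0,0,0,-2.3,0,3.3,5],
    [0,0,0,-4.6,0,6.6,5],
    [0,0,0,-6.9,0,9.8,5],
    [0,0,0,-9.2,0,13.1,5],
    [0,0,0,-10.5,0,15,5],
    [0,0,0,-11.8,0,17,5],
    [0,0,0,-11.8,0,17,5]
  ]
}}

```text
t: 20.45
eef_pos: [0.5823, 0.1779, 0.2105]
tool_rot: [-0.031, 0.949, 0.095, 0.298]
contact_force: [-0.1, -0.0, -1.1]
gripper_width: 0.152
grasp_force: 78.3
```

>>> {"op": "jog_arm", "data": {
  "motion": [
    [0,0,0,-1.7,0,2.5,5],
    [0,0,0,-3.4,0,4.9,5],
    [0,0,0,-5.2,0,7.4,5],
    [0,0,0,-6.9,0,9.8,5],
    [0,0,0,-8.6,0,12.3,5],
    [0,0,0,-8.6,0,12.3,5]
  ]
}}

```text
t: 21.2
eef_pos: [0.5822, 0.1779, 0.1953]
tool_rot: [-0.031, 0.949, 0.095, 0.298]
contact_force: [-0.3, -0.4, -1.8]
gripper_width: 0.151
grasp_force: 78.3
```

>>> {"op": "jog_arm", "data": {
  "motion": [
    [0,0,0,-2.6,0,3.6,5],
    [0,0,0,-5.2,0,7.3,5],
    [0,0,0,-7.7,0,11,5],
    [0,0,0,-10.3,0,14.6,5],
    [0,0,0,-12.9,0,18.3,5],
    [0,0,0,-15.5,0,22,5],
    [0,0,0,-18,0,25.6,5],
    [0,0,0,-20,0,28.5,5],
    [0,0,0,-20,0,28.5,5]
  ]
}}

```text
t: 22.32
eef_pos: [0.5838, 0.1775, 0.166]
tool_rot: [-0.03, 0.951, 0.094, 0.294]
contact_force: [0.2, 0.0, -1.3]
gripper_width: 0.153
grasp_force: 78.3
```

```bash
python3 see.py | grep -v handle
```

```text
22.325 [0.584 0.177 0.166] tz [ 0.553  0.113 -0.825] q [-0.486  0.253  0.005  2.238  1.156  0.17  -2.959] [ 0.162  0.007 -1.332] 0.152561879007582
grasp pt [0.573 0.175 0.182] rod dir [0.015 0.001 1.   ] tip pred [0.571 0.175 0.051]
gauge_tip s pred [196.365 289.558] [(array([408.7, 219. ]), 0.82), (array([322.6, 191.3]), 0.64), (array([191.2, 245.6]), 0.25)]
gauge_tip t pred [182.735 212.404] [(array([388.2, 255.9]), 0.81), (array([380.5, 164.1]), 0.59)]
gauge_collar s pred [190.546 248.93 ] [(array([190.9, 248.7]), 0.8), (array([340.1, 200.7]), 0.59), (array([380.8, 227.5]), 0.57)]
gauge_collar t pred [174.65  207.371] [(array([377. , 190.5]), 0.79), (array([355.4, 245.3]), 0.58), (array([176.1, 205.3]), 0.45)]
sleeve_mouth s pred [193.849 268.108] [(array([193.1, 268.1]), 0.97)]
sleeve_mouth t pred [178.531 210.342] [(array([179.8, 210. ]), 0.8), (array([183.1, 212.2]), 0.71)]
down in tool [-0.565  0.002  0.825] +x [0.809 0.197 0.553] +y [ 0.162 -0.98   0.113]
```

No contact so far, so the rod is in the bore by about 5 cm. But joints 6 and 7 are at their limits because forearm and tool are nearly aligned. I'll raise the rod and yaw the tool about the rod axis to free the wrist, then insert again.

>>> {"op": "jog_arm", "data": {
  "motion": [
    [0,0,0,4,0,-6,5],
    [0,0,0,10,0,-14,5],
    [0,0,0,17,0,-25,5],
    [0,0,0,24,0,-36,5],
    [0,0,0,31,0,-46,5],
    [0,0,0,38,0,-56,5],
    [0,0,0,43,0,-63,5],
    [0,0,0,43,0,-63,5],
    [0,0,0,43,0,-63,5]
  ]
}}

```text
t: 23.95
eef_pos: [0.5833, 0.1776, 0.2419]
tool_rot: [-0.03, 0.951, 0.095, 0.294]
contact_force: [-0.2, -0.3, -1.6]
gripper_width: 0.151
grasp_force: 78.3
```

```bash
cat > plan.py <<'E'
import sys
from h import *
np.set_printoptions(precision=3,suppress=True)
yaw,tau,x,y,z=map(float,sys.argv[1:6])
o=bot.get_obs(); r=Rq(o["tool_rot"]); M=r.as_matrix(); hp=o["eef_pos"]-.019*M[:,2]
d=r.apply([np.sin(.615),0,-np.cos(.615)]); print("t",o["t"],"q",o["q"],"F",o["contact_force"],"\nnow yaw",np.arctan2(M[1,0],M[0,0]),"grasp",hp,"rod",d,"tip",hp-.131*d)
T=tgt(yaw,tau); G=np.array([x,y,z]); rv=(r.inv()*T).as_rotvec()
# path of poses, keeping grasp point straight
n=int(np.ceil(max(np.linalg.norm(rv)/.17,np.linalg.norm(G-hp)/.05)))
for i in range(1,n+1):
    f=i/n; Ri=r*R.from_rotvec(rv*f); X=hp+(G-hp)*f+.019*Ri.as_matrix()[:,2]
    print(np.round(rv*f,3),np.round(tofro(o,X),1))
E
python3 plan.py .65 .615 .571 .1755 .25
```

```text
t 23.95 q [-0.255  0.138 -0.246  2.156  0.636  0.331 -2.411] F [-0.236 -0.278 -1.564] 
now yaw 0.19878293527007876 grasp [0.573 0.176 0.258] rod [0.015 0.002 1.   ] tip [0.571 0.175 0.127]
[ 0.085  0.005 -0.124] [-1.9 -1.7  1.7]
[ 0.171  0.01  -0.247] [-4.  -3.4  3.2]
[ 0.256  0.015 -0.371] [-6.3 -5.1  4.6]
```

>>> {"op": "jog_arm", "data": {
  "motion": [
    [0.085,0.005,-0.124,-1.9,-1.7,1.7,5],
    [0.171,0.01,-0.247,-4,-3.4,3.2,5],
    [0.256,0.015,-0.371,-6.3,-5.1,4.6,5],
    [0.256,0.015,-0.371,-6.3,-5.1,4.6,5],
    [0.256,0.015,-0.371,-6.3,-5.1,4.6,5]
  ]
}}

```text
t: 24.58
eef_pos: [0.5798, 0.1813, 0.2342]
tool_rot: [-0.097, 0.903, 0.305, 0.287]
contact_force: [-0.2, -0.8, -0.7]
gripper_width: 0.153
grasp_force: 78.3
```

```bash
python3 plan.py .65 .615 .571 .1752 .215; python3 see.py | grep -E "collar s|tip s"
```

```text
t 24.575 q [ 0.443  0.247 -0.827  2.119 -0.047  0.267 -1.192] F [-0.175 -0.773 -0.737] 
now yaw 0.6505510530824673 grasp [0.571 0.175 0.25 ] rod [ 0.    -0.001  1.   ] tip [0.571 0.175 0.119]
[-0.001 -0.     0.   ] [-19.9  -0.4  28.5]
gauge_tip s pred [192.642 259.405] [(array([407.4, 220.8]), 0.84), (array([325.1, 189.4]), 0.76), (array([189. , 258.1]), 0.57)]
gauge_collar s pred [187.087 215.611] [(array([187.8, 216.1]), 0.96), (array([381. , 225.3]), 0.8), (array([341.1, 196.9]), 0.53)]
```

>>> {"op": "jog_arm", "data": {
  "motion": [
    [0,0,0,-2.5,0,3.6,5],
    [0,0,0,-5,0,7.2,5],
    [0,0,0,-7.5,0,10.8,5],
    [0,0,0,-10,0,14.3,5],
    [0,0,0,-12.5,0,17.8,5],
    [0,0,0,-15,0,21.4,5],
    [0,0,0,-17.5,0,25,5],
    [0,0,0,-19.9,0,28.5,5],
    [0,0,0,-19.9,0,28.5,5]
  ]
}}

```text
t: 26.2
eef_pos: [0.5799, 0.1825, 0.1998]
tool_rot: [-0.097, 0.903, 0.305, 0.287]
contact_force: [0.0, 0.4, -1.7]
gripper_width: 0.148
grasp_force: 78.4
```

```bash
python3 plan.py .65 .615 .571 .1752 .16
```

```text
t 26.2 q [ 0.359  0.293 -0.749  2.154  0.017  0.182 -1.245] F [ 0.035  0.415 -1.696] 
now yaw 0.6505979088736347 grasp [0.571 0.176 0.215] rod [-0. -0.  1.] tip [0.571 0.176 0.084]
[-0. -0.  0.] [-16.2   0.2  22.4]
[-0. -0.  0.] [-32.4   0.4  44.9]
```

>>> {"op": "jog_arm", "data": {
  "motion": [
    [0,0,0,-3,0,4.1,5],
    [0,0,0,-6,0,8.2,5],
    [0,0,0,-9,0,12.3,5],
    [0,0,0,-12,0,16.5,5],
    [0,0,0,-15,0,20.6,5],
    [0,0,0,-18,0,24.8,5],
    [0,0,0,-21,0,29,5],
    [0,0,0,-23,0,32,5],
    [0,0,0,-23,0,32,5]
  ]
}}

```text
t: 27.32
eef_pos: [0.5798, 0.1822, 0.1605]
tool_rot: [-0.097, 0.903, 0.304, 0.287]
contact_force: [0.3, 0.3, -1.3]
gripper_width: 0.154
grasp_force: 78.4
```

```bash
python3 plan.py .65 .615 .571 .1755 .141
```

```text
t 27.325 q [ 0.499  0.434 -0.943  2.178  0.973  0.172 -2.132] F [ 0.305  0.326 -1.25 ] 
now yaw 0.6503303492862331 grasp [0.571 0.176 0.176] rod [-0. -0.  1.] tip [0.571 0.176 0.045]
[-0.    -0.001  0.   ] [-20.3   0.   28.5]
```

>>> {"op": "jog_arm", "data": {
  "motion": [
    [0,0,0,-2,0,2.9,5],
    [0,0,0,-4,0,5.7,5],
    [0,0,0,-6,0,8.5,5],
    [0,0,0,-8,0,11.4,5],
    [0,0,0,-10,0,14.2,5],
    [0,0,0,-12,0,17,5],
    [0,0,0,-14,0,20,5],
    [0,0,0,-16,0,22.8,5],
    [0,0,0,-16,0,22.8,5]
  ]
}}

```text
t: 28.45
eef_pos: [0.58, 0.1824, 0.133]
tool_rot: [-0.097, 0.903, 0.305, 0.287]
contact_force: [0.6, 0.0, -2.6]
gripper_width: 0.151
grasp_force: 78.4
```

```bash
python3 plan.py .65 .615 .571 .1755 .137
```

```text
t 28.45 q [ 0.473  0.492 -0.923  2.196  1.391  0.173 -2.526] F [ 0.555  0.037 -2.571] 
now yaw 0.6506207728057789 grasp [0.571 0.176 0.148] rod [-0.001 -0.     1.   ] tip [0.571 0.176 0.017]
[-0.    -0.001  0.001] [-6.9  0.   9.2]
```

>>> {"op": "jog_arm", "data": {
  "motion": [
    [0,0,0,-0.6,0,0.8,5],
    [0,0,0,-1.2,0,1.6,5],
    [0,0,0,-1.7,0,2.5,5],
    [0,0,0,-2.3,0,3.3,5],
    [0,0,0,-2.8,0,4,5],
    [0,0,0,-3.3,0,4.7,5],
    [0,0,0,-3.7,0,5.3,5],
    [0,0,0,-3.7,0,5.3,5]
  ]
}}

```text
t: 29.45
eef_pos: [0.58, 0.1824, 0.1265]
tool_rot: [-0.097, 0.903, 0.305, 0.287]
contact_force: [0.2, -0.3, -1.5]
gripper_width: 0.153
grasp_force: 78.4
```

>>> {"op": "jog_arm", "data": {
  "motion": [
    [0,0,0,-0.4,0,0.6,5],
    [0,0,0,-0.8,0,1.2,5],
    [0,0,0,-1.2,0,1.7,5],
    [0,0,0,-1.2,0,1.7,5],
    [0,0,0,-1.2,0,1.7,5]
  ]
}}

```text
t: 30.08
eef_pos: [0.5802, 0.1825, 0.1247]
tool_rot: [-0.097, 0.903, 0.305, 0.287]
contact_force: [-0.2, 0.7, 1.3]
gripper_width: 0.15
grasp_force: 79.0
```

>>> {"op": "jog_arm", "data": {
  "motion": [
    [0,0,0,-0.3,0,0.4,5],
    [0,0,0,-0.6,0,0.8,5],
    [0,0,0,-0.6,0,0.8,5],
    [0,0,0,-0.6,0,0.8,5],
    [0,0,0,-0.6,0,0.8,5]
  ]
}}

```text
t: 30.7
eef_pos: [0.5809, 0.1829, 0.1246]
tool_rot: [-0.097, 0.903, 0.305, 0.288]
contact_force: [-2.1, -2.1, 8.3]
gripper_width: 0.152
grasp_force: 79.8
```

```bash
python3 see.py | grep -E "grasp|collar|mouth"
```

```text
grasp pt [0.572 0.176 0.14 ] rod dir [-0.003 -0.001  1.   ] tip pred [0.573 0.176 0.009]
gauge_collar s pred [192.749 268.439] [(array([381.7, 226.1]), 0.75), (array([194.8, 267.7]), 0.59), (array([341.6, 197.4]), 0.51)]
gauge_collar t pred [178.149 209.736] [(array([356.4, 244.5]), 0.9), (array([374.1, 190.1]), 0.73)]
sleeve_mouth s pred [193.849 268.108] [(array([193. , 268.3]), 0.96)]
sleeve_mouth t pred [178.531 210.342] [(array([303.6, 249.5]), 0.6)]
```

Seated: the descent stopped at z 0.1246 with about 10 N, and the computed collar height is 0.10 m. Now I'll draw it straight out.

>>> {"op": "jog_arm", "data": {
  "motion": [
    [0,0,0,2,0,-3,5],
    [0,0,0,5,0,-7,5],
    [0,0,0,9,0,-12.5,5],
    [0,0,0,13,0,-18,5],
    [0,0,0,17,0,-24,5],
    [0,0,0,21,0,-29.5,5],
    [0,0,0,25,0,-35,5],
    [0,0,0,29,0,-41,5],
    [0,0,0,33,0,-46.5,5],
    [0,0,0,33,0,-46.5,5]
  ]
}}

```text
t: 32.45
eef_pos: [0.5804, 0.1825, 0.181]
tool_rot: [-0.097, 0.903, 0.304, 0.288]
contact_force: [-0.2, -0.1, -1.1]
gripper_width: 0.151
grasp_force: 78.4
```

```bash
python3 plan.py .65 .615 .571 .1755 .28
```

```text
t 32.45 q [ 0.676  0.501 -1.18   2.155  1.061  0.305 -2.186] F [-0.221 -0.08  -1.101] 
now yaw 0.6503151770434354 grasp [0.572 0.176 0.196] rod [-0.001 -0.001  1.   ] tip [0.572 0.176 0.065]
[ 0.    -0.001  0.   ] [ 23.9  -0.  -34.3]
[ 0.    -0.002  0.   ] [ 47.7  -0.1 -68.5]
```

>>> {"op": "jog_arm", "data": {
  "motion": [
    [0,0,0,6,0,-8.5,5],
    [0,0,0,12,0,-17,5],
    [0,0,0,18,0,-25.5,5],
    [0,0,0,24,0,-34,5],
    [0,0,0,31,0,-44,5],
    [0,0,0,40,0,-57,5],
    [0,0,0,50,0,-71,5],
    [0,0,0,62,0,-88,5],
    [0,0,0,62,0,-88,5],
    [0,0,0,62,0,-88,5]
  ]
}}

```text
t: 33.7
eef_pos: [0.5794, 0.1818, 0.2869]
tool_rot: [-0.096, 0.903, 0.305, 0.286]
contact_force: [0.6, -0.5, -1.4]
gripper_width: 0.155
grasp_force: 78.5
```

```bash
python3 plan.py .2 -.1 .56 .12 .38; python3 see.py | grep -E "sleeve|mouth"
```

```text
t 33.7 q [ 0.9    0.369 -1.399  2.045  0.479  0.457 -1.665] F [ 0.579 -0.495 -1.413] 
now yaw 0.6505550406499849 grasp [0.571 0.175 0.302] rod [0.    0.001 1.   ] tip [0.571 0.175 0.171]
[-0.023 -0.14   0.089] [ -0.6   7.8 -17.7]
[-0.047 -0.281  0.178] [ -1.1  15.4 -35.8]
[-0.07  -0.421  0.267] [ -1.6  22.7 -54.2]
[-0.093 -0.562  0.356] [ -1.8  29.8 -73. ]
[-0.116 -0.702  0.445] [ -1.8  36.7 -92. ]
sleeve_mouth s pred [193.849 268.108] [(array([194.4, 270. ]), 0.92)]
sleeve_mouth t pred [178.531 210.342] [(array([179.5, 213.2]), 0.98), (array([242.3, 269.4]), 0.66)]
```

The rod is out: its tip is at 0.17 m and the sleeve's mouth hasn't moved in the picture. Now I'll turn toward level, raising the rod first.

>>> {"op": "jog_arm", "data": {
  "motion": [
    [-0.023,-0.14,0.089,-1,8,-18,5],
    [-0.047,-0.281,0.178,-1,15,-36,5],
    [-0.07,-0.421,0.267,-2,23,-54,5],
    [-0.093,-0.562,0.356,-2,30,-73,5],
    [-0.116,-0.702,0.445,-2,37,-92,5],
    [-0.116,-0.702,0.445,-2,37,-92,5],
    [-0.116,-0.702,0.445,-2,37,-92,5]
  ]
}}

```text
t: 35.08
eef_pos: [0.5584, 0.1205, 0.3613]
tool_rot: [0.004, 0.994, 0.101, -0.048]
contact_force: [-0.8, 0.5, -2.2]
gripper_width: 0.152
grasp_force: 78.4
```

```bash
python3 plan.py 0 -.93 .56 0 .3
```

```text
t 35.075 q [ 0.465  0.467 -1.106  1.514  0.375  1.505 -2.024] F [-0.776  0.462 -2.154] 
now yaw 0.20283448613787897 grasp [0.56  0.121 0.38 ] rod [0.64  0.13  0.757] tip [0.476 0.104 0.281]
[ 0.017 -0.138  0.03 ] [-5.4 19.4 13.5]
[ 0.033 -0.277  0.061] [-10.7  38.7  26.6]
[ 0.05  -0.415  0.091] [-15.9  57.9  39.3]
[ 0.067 -0.553  0.122] [-21.   77.1  51.8]
[ 0.084 -0.692  0.152] [-25.8  96.3  63.9]
[ 0.1   -0.83   0.183] [-30.4 115.4  75.7]
```

>>> {"op": "jog_arm", "data": {
  "motion": [
    [0.017,-0.138,0.03,-5,19,13,5],
    [0.033,-0.277,0.061,-11,39,27,5],
    [0.05,-0.415,0.091,-16,58,39,5],
    [0.067,-0.553,0.122,-21,77,52,5],
    [0.084,-0.692,0.152,-26,96,64,5],
    [0.1,-0.83,0.183,-30,115,76,5],
    [0.1,-0.83,0.183,-30,115,76,5],
    [0.1,-0.83,0.183,-30,115,76,5]
  ]
}}

```text
t: 36.08
eef_pos: [0.5306, 0.0173, 0.3262]
tool_rot: [0.008, 0.94, -0.012, -0.341]
contact_force: [1.4, 0.9, -2.5]
gripper_width: 0.15
grasp_force: 78.5
```

```bash
python3 plan.py 0 -.93 .56 0 .27; python3 see.py | grep -E "tip|collar|handle|mouth"
```

```text
t 36.075 q [-0.356  0.599  0.398  1.372 -0.186  1.91  -1.537] F [ 1.393  0.924 -2.489] 
now yaw -0.03809158467403573 grasp [0.543 0.017 0.341] rod [ 0.966 -0.011  0.258] tip [0.416 0.019 0.307]
[ 0.002 -0.117 -0.015] [27.3  7.7 21.6]
[ 0.004 -0.235 -0.03 ] [54.6 15.3 42.9]
grasp pt [0.543 0.017 0.341] rod dir [ 0.966 -0.011  0.258] tip pred [0.416 0.019 0.307]
gauge_tip s pred [316.012 158.381] [(array([325.1, 190.6]), 0.76), (array([311.2, 159.8]), 0.68), (array([409. , 222.3]), 0.57)]
gauge_tip t pred [226.148 270.395] [(array([383.8, 161. ]), 0.82), (array([229.3, 269.2]), 0.78), (array([387.5, 256.5]), 0.71), (array([303.7, 250.1]), 0.63)]
gauge_collar s pred [277.465 133.493] [(array([280.4, 135.6]), 0.82), (array([383.8, 228.8]), 0.81), (array([339.6, 199.9]), 0.61)]
gauge_collar t pred [226.171 228.084] [(array([229. , 227.1]), 0.61), (array([357.7, 244.5]), 0.61), (array([376.2, 190.1]), 0.58)]
gauge_handle s pred [261.324 123.137] [(array([368.6, 227. ]), 0.93), (array([342.5, 255.1]), 0.68), (array([348. , 201.6]), 0.65)]
gauge_handle t pred [226.196 208.402] [(array([372.2, 201.1]), 0.93), (array([341.1, 245.5]), 0.72), (array([226. , 208.1]), 0.67)]
sleeve_mouth s pred [193.849 268.108] [(array([192.3, 265.7]), 0.92)]
sleeve_mouth t pred [178.531 210.342] []
```

>>> {"op": "jog_arm", "data": {
  "motion": [
    [0.001,-0.06,-0.01,16,4,18,5],
    [0.002,-0.12,-0.02,33,8,36,5],
    [0.003,-0.18,-0.02,50,12,54,5],
    [0.004,-0.235,-0.03,66,15,72,5],
    [0.004,-0.235,-0.03,66,15,72,5],
    [0.004,-0.235,-0.03,66,15,72,5],
    [0.004,-0.235,-0.03,66,15,72,5]
  ]
}}

```text
t: 37.45
eef_pos: [0.5256, 0.0001, 0.2209]
tool_rot: [0.001, 0.899, 0.0, -0.438]
contact_force: [-0.0, 0.4, -0.5]
gripper_width: 0.151
grasp_force: 78.5
```

```bash
python3 plan.py 0 -.93 .56 0 .24; python3 see.py | grep -E "tip|collar"
```

```text
t 37.45 q [-0.162  0.782  0.139  1.359 -0.115  1.915 -1.572] F [-0.05   0.435 -0.485] 
now yaw -0.0012882037537226563 grasp [0.541 0.    0.233] rod [0.999 0.001 0.048] tip [ 0.41  -0.     0.226]
[ 0.002 -0.022 -0.001] [  5.7   0.1 -19.8]
grasp pt [0.541 0.    0.233] rod dir [0.999 0.001 0.048] tip pred [ 0.41  -0.     0.226]
gauge_tip s pred [325.105 200.287] [(array([323.6, 201.6]), 0.82), (array([408.5, 220.5]), 0.79), (array([322.9, 189.5]), 0.72), (array([149.8, 267.2]), 0.18)]
gauge_tip t pred [238.526 272.66 ] [(array([239.1, 270.8]), 0.6), (array([383.8, 165.4]), 0.57), (array([386.4, 255.2]), 0.56)]
gauge_collar s pred [286.642 183.661] [(array([290. , 184.2]), 0.86), (array([382.5, 225.1]), 0.78), (array([340.3, 199.2]), 0.66)]
gauge_collar t pred [238.997 233.479] [(array([242.4, 233.2]), 0.57), (array([353.4, 244.5]), 0.57), (array([375.2, 190.3]), 0.57)]
```

The rod is within 3° of level, with its tip at 0.226 m and handle at 0.233 m. I'll let it settle and check the sleeve.

>>> {"op": "jog_arm", "data": {
  "motion": [
    [0,0,0,0,0,0,5],
    [0,0,0,0,0,0,5],
    [0,0,0,0,0,0,5],
    [0,0,0,0,0,0,5]
  ]
}}

```text
t: 38.45
eef_pos: [0.5249, -0.0001, 0.2193]
tool_rot: [0.001, 0.898, -0.0, -0.44]
contact_force: [-0.9, -0.8, -1.3]
gripper_width: 0.153
grasp_force: 78.5
```

```bash
python3 see.py | grep -E "grasp|mouth|tip s"; python3 -c "
from station import bot
import numpy as np
print(np.abs(bot.get_obs()['joint_vel']).max()); print(bot.hand_in())"
```

```text
grasp pt [ 0.54  -0.     0.231] rod dir [0.999 0.001 0.044] tip pred [ 0.409 -0.     0.225]
gauge_tip s pred [325.472 200.993] [(array([406.4, 218.9]), 0.72), (array([327.1, 203.3]), 0.64), (array([322.7, 190.8]), 0.63)]
sleeve_mouth s pred [193.849 268.108] [(array([191.9, 268.1]), 0.83)]
sleeve_mouth t pred [178.531 210.342] [(array([180.1, 212.3]), 0.46)]
0.001085769770487464
the job is handed in; nothing more can be done
None
```

I handed the job in at about 38 s: the sleeve stands upright, the rod was seated in the bore to its collar and drawn out, and the gripper holds it still, within 3° of level, with its tip about 22 cm up; no verdict came back.

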